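Break down a twist-locked nest of sample holders and berth them by size

ROBOT

A 6-joint arm with a two-finger parallel gripper is mounted at the origin on a cart in front of the work surface, level with it; the furniture and walls round the work are solid. World frame = base frame: x ahead of the robot, y to its left, z up, the work surface at z = 0. Lengths are in m, angles in rad, forces in N, time in s.
With the tool pointing down it reaches from about 0.375 to 0.925 m from the base axis. Payload 5.7 kg.
Tool frame: the origin (TCP) lies at the very end of the fingers, on their centre line; the grasp point (between the pads) lies 19 mm behind it; z points along the fingers, y is the line along which they close (so a half turn about z gives the same grasp; the last joint's range is limited). The gripper opens to 88 mm and grips with 3 to 60 N. Pads are 20 mm wide; open, the fingers measure 115 mm over their backs; the gripper's body (75 mm by 178 mm) begins 61 mm behind the grasp point.
Start: joints at [-1.356, 0.359, 1.51, -0, 1.272, -0.115], TCP at [0.194, -0.568, 0.223] pointing down, gripper open.
Joint ranges: [-2.97, 2.97], [-1.01, 2.36], [0.21, 2.38], [-0.96, 4.11], [0.2, 2.71], [-2.98, 2.98]. Speed limits (rad/s): [2.39, 2.39, 3.14, 3.14, 3.14, 3.14].

INTERFACE

Orientations are given as a unit quaternion [w, x, y, z].
In Python, from plant import r gives the robot as it stands.
- The arm moves only by the shell command python3 -m jog 'ROWS' [FORCE]. ROWS is JSON, one flat list of numbers, 7 for each row, row after row: the turn, a rotation vector about the world's x, y, z in degrees, then the shift along the world's x, y, z in m, then the closure in counts, from 0 (fully open) to 255 (shut). A call has 1 to 20 rows; each row shifts and turns the commanded pose from where the row before left it; what a row does not reach is not made up. A row lasts 1/8 s, in which the tool goes at most 62.5 mm and 10.7 degrees, less where a joint would pass 70% of its speed; a pose out of reach is approached as far as the arm can. A call with a gripper value outside its range is refused whole. The fingers move at their own pace and stop on an object; FORCE is the grip in N (left out, the last holds). Time passes only in rows, so rows that do not move let the fingers close. It gives the time, the measured TCP pose, the force, the opening and the grip force at its end, in the units of the state.
- r.get_state(): the state, without advancing time (a new reading comes with each control period).
- r.camera(name): name is "scene" or "top" or "wrist"; returns a dict with "frame" (384x512x3 uint8, red, green, blue), "depth" (384x512 float32, m along the optical axis (not along the pixel's ray), 0 where there is no reading), "fovy" (degrees; the focal length in pixels is half the picture's height over the tangent of half this angle, whatever the lens; pixels are square), "cx", "cy" (the principal point, pixels), "world_to_cam" (4x4, takes a point from world to camera coordinates); the wrist camera has in their place "tool_from_camera" (4x4, takes a point from camera to tool coordinates, whose origin is the TCP and whose axes are the flange's). Camera axes: x right, y down, z forward; pixel columns grow to the right and rows downward; lengths in m; the calibration is good to about 2 mm. A picture is of the moment at which its call begins: read the wrist's pose just before it.
- r.sign_off(): hands the job in; it is judged then, once.
The state is a dict: "time": time; "q": joint angles; "dq": joint speeds; "joint_torque": joint torques, N m; "ee_pos": TCP position; "orientation": TCP orientation; "force": force on the tool from outside, world axes, zero at the start; "moment": the same for the moment, N m; "grip_width": opening from 0.0 (shut) to 1.0 (fully open); "grip_force": force on a finger pad.
Only numpy, scipy, OpenCV 4.12 (cv2) and the standard library are available. Lean on these libraries where they do the work, as an engineer would, in place of code of your own. Each camera call takes 0.05 s, during which the arm holds its last target. There are 200 camera calls.

TASK

The three steel sample holders have been put away stuck one inside another in the large berth. Work them apart gently, without forcing (each inner one catches inside the next until it is turned clockwise, as seen from above, to a spot that you can only find by feel, and then it lifts out), and leave each upright in the berth of its own size: the large cup where it is, the medium cup slid in from the front under its berth's lips fully home against the back stop, the small capsule standing in the small berth. Leave the other things on the bench alone.

Things in the scene. Friction and masses are not known exactly. Their poses are not given: they have to be found in the camera images.
- large_berth: Fixed aluminium channel, open on top and to its own -x (the robot's side); +x runs in to the back stop, z up. Origin: home of the cup's axis, on the bench. 94 mm wide, 58 high. Inner faces y = +-39 mm, back stop x = +37. Two lips, 53 to 58 mm above the bench, slot 64 mm wide, hold down the large cup's square flange; the sides keep it from turning.
- large_berth_home (a point): Home point of the large berth: the berth's origin and axes.
- medium_berth: Like large_berth. 82 mm wide, 68 high. Inner faces y = +-33 mm, back stop x = +30, lips 63 to 68 mm above the bench from x = -28 (first 10 mm sloping as a lead-in) to +38, slot 51 mm wide; flared guides at the mouth from x = -28 to -50. The medium cup goes in along +x, its flats parallel to the channel, its foot on the bench or up to 2 mm above it.
- medium_berth_home (a point): Home point of the medium berth: the berth's origin and axes.
- small_berth: Fixed channel without lips, open on top and to its own -x, walls 27 mm high. Inner faces y = +-19.5 mm, back stop x = +17.5. Origin, on the bench: the middle of the small capsule's place; stand the capsule there from above or from the front.
- small_berth_home (a point): Home point of the small berth: the berth's origin and axes.
- large_mid (a point): Centre of the large steel cup, 25 mm above its foot. Round body 62 mm across, 50 tall, square flange 74x74x6 mm at its rim. Starts home in the large berth, with 3 mm of play up to the lips.
- medium_neck (a point): Where to grip the medium steel cup: on its axis, 81 mm above its foot. Plain round neck 43 mm across, open rim 93 mm above the foot, clear of the berth's lips from 69 mm up (and as high above the large berth's lips while nested). z up, x and y parallel to the flats of its square flange. About 0.2 kg.
- medium_flange (a point): Centre of the medium cup's square flange, 57 mm above its foot: 60x60x6 mm (54 to 60 mm above the foot). Axes as medium_neck. Three lugs at the foot reach out to 26 mm radius.
- medium_cup: Medium cup, origin at its underside, axes as medium_neck. Nested, it stands 6 mm above the large cup's foot, rises about 3 mm in it (plus the large cup's 3 mm play), then its lugs catch under beads inside. 20 to 90 degrees clockwise from above they meet gaps (about 35 degrees of turn wide, unmarked) and it lifts; past the beads after 15 mm, out after 50.
- small_knob (a point): Centre of the small steel capsule's round knob, 101 mm above its foot. Knob 30 mm across, 22 tall (90 to 112 mm above the foot); below it a plug 33 mm across and a rod 23 mm across with three lugs at the foot, 16 mm radius. Nested, the knob's underside is 3 mm above the medium cup's rim. About 0.12 kg.
- small_foot (a point): Centre of the small capsule's underside; z up along the capsule.
- small_capsule: Small capsule, origin at its underside. Nested, it stands 6 mm above the medium cup's foot, rises about 3 mm in it, then its lugs catch. 20 to 90 degrees clockwise from above they meet gaps (about 30 degrees of turn wide, unmarked) and it lifts; past the beads after 15 mm, out after 90 mm.
- large_cup: Large cup, origin at its underside, x and y parallel to its flange's flats.
- the_timer: Bystander: white bench timer 56x62x16 mm; origin at its underside. Leave it alone.
- the_vial: Bystander: small capped vial, 32 mm tall; origin at its underside. Leave it alone.
- the_usb: Bystander: USB stick 54 mm long; origin at its underside. Leave it alone.
- the_calculator: Bystander: pocket calculator 70x118 mm; origin at its underside. Leave it alone.
- the_tin: Bystander: round tin 58 mm in diameter; origin at its underside. Leave it alone.
- the_septa: Bystander: small pot with screw lid, 42 mm tall; origin at its underside. Leave it alone.
- the_beaker: Bystander: small beaker 68 mm tall; origin at its underside. Leave it alone.
There are look-alikes about, which are no part of the job. What is shaped like the small_capsule but green is not meant.

How it is judged:
By the outcome, as a careful person would: the job done as asked, in the order asked, and still so for the second after the job is handed in, with the robot touching nothing.
It also fails if it takes over 72 s, if anything falls off the work surface, if the arm or the gripper's body presses on something with over 40 N, if the wrist force passes 120 N, or if a joint passes its speed limit or range.

## Working session

There is one attempt and no reset: what is moved stays moved. The work goes in short steps, Python scripts to look and compute and a shell command to move; the robot and the scene stay as the last step left them, time stands still between calls to the robot, and variables do not carry over. Pictures are saved under pics/ and viewed, at most 10 in all, crops included, and the job is handed in when it is done.

```bash
ls; mkdir -p pics
cat > h.py <<'E'
import numpy as np, cv2
from plant import r
def K(c):
    f=c["frame"].shape[0]/2/np.tan(np.radians(c["fovy"])/2); return f,c["cx"],c["cy"]
def cloud(c, T=None):
    f,cx,cy=K(c); d=c["depth"]; v,u=np.mgrid[:d.shape[0],:d.shape[1]]
    P=np.stack([(u-cx)/f*d,(v-cy)/f*d,d,np.ones_like(d)],-1)
    if T is None: T=np.linalg.inv(c["world_to_cam"])
    W=(P@T.T)[...,:3]; W[d==0]=np.nan; return W
E
python3 - <<'E'
from h import *
for n in("top","scene"):
    c=r.camera(n); cv2.imwrite(f"pics/{n}0.png",cv2.resize(c["frame"][...,::-1],None,fx=1.5,fy=1.5,interpolation=cv2.INTER_CUBIC)); np.save(n,cloud(c)); print(n,c["world_to_cam"].round(3).tolist(),K(c))
s=r.get_state(); print(s)
E
```

```text
pics
top [[-0.004, -1.0, 0.006, 0.031], [-0.989, 0.003, -0.148, 0.554], [0.148, -0.007, -0.989, 1.318], [0.0, 0.0, 0.0, 1.0]] (np.float64(486.0654625539482), 249.6426206109064, 190.68620180014628)
scene [[0.732, -0.681, -0.011, -0.369], [-0.288, -0.295, -0.911, 0.268], [0.617, 0.67, -0.412, 0.675], [0.0, 0.0, 0.0, 1.0]] (np.float64(362.3549680117216), 248.53247097919729, 190.86426433028723)
{'time': 0.1, 'q': array([-1.35609971e+00,  3.59426396e-01,  1.51130058e+00,  2.80734151e-05,
        1.27246518e+00, -1.15125488e-01]), 'dq': array([ 0.00054615, -0.00140479, -0.00086816, -0.00019162,  0.00012522,
        0.00015976]), 'joint_torque': array([-1.97074874e-04, -5.16355383e+01, -2.71405721e+01,  6.76230225e-02,
        2.76374747e-02, -2.04869252e-05]), 'ee_pos': array([ 0.19418501, -0.56707777,  0.22190654]), 'orientation': array([-7.99425140e-04,  9.86433324e-01,  1.64160461e-01, -2.64027295e-05]), 'force': array([-0.20395642,  0.43644606,  0.53258307]), 'moment': array([-0.01003479, -0.06723936, -0.0090907 ]), 'grip_force': 0.0, 'grip_width': 1.0004217337488421}
```

View pics/top0.png

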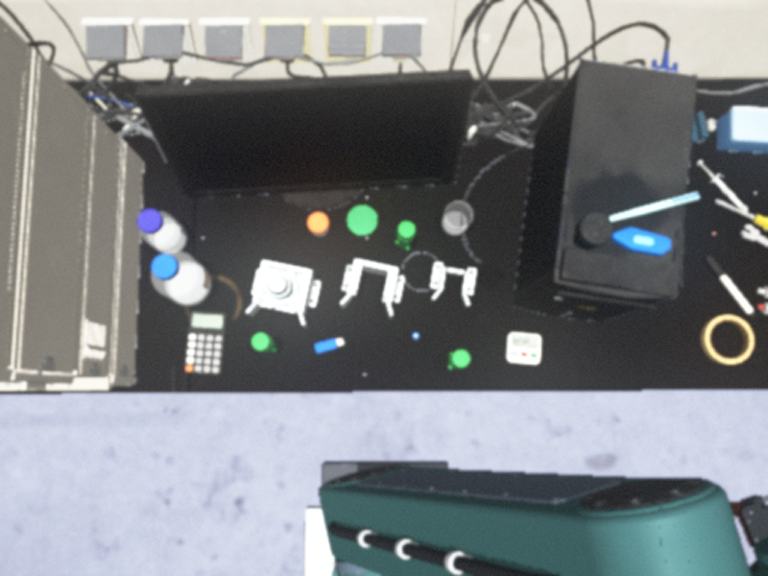

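View pics/scene0.png

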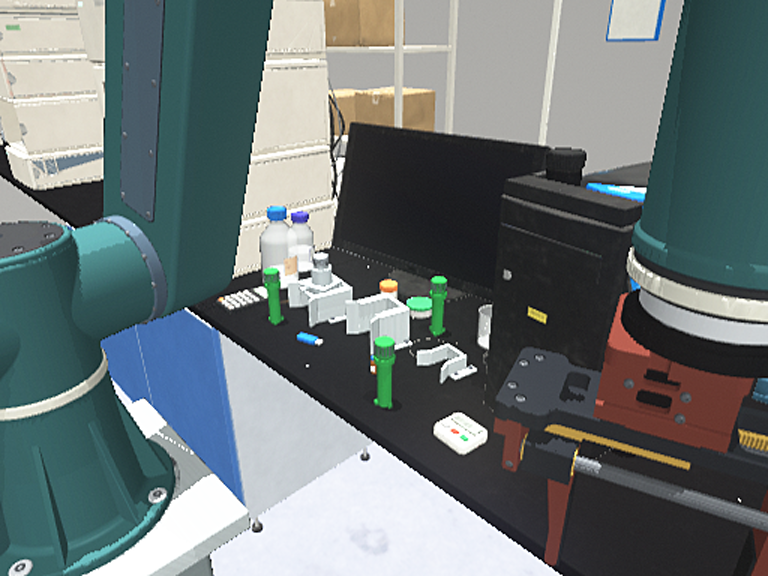

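The top view shows the large berth with the nest at about (282,287), the medium berth at (373,280) and the small berth at (454,280). The green look-alikes are at (260,342), (405,230) and (460,358). I'll rectify the clouds into a metric map.

Run:
```python
from h import *
W=np.load("top.npy"); c=r.camera("top"); W=cloud(c)
# crop of the raw picture, 4x, rows 165-250, cols 150-345
a=c["frame"][150:250,150:350,::-1]; im=cv2.resize(a,None,fx=4,fy=4,interpolation=cv2.INTER_CUBIC)
cv2.imwrite("pics/topcrop.png",im)
# height-sliced components
X,Y,Z=W[...,0],W[...,1],W[...,2]
reg=(X>.3)&(X<.75)&(Y>-.35)&(Y<.35)
for lo,hi in((.012,.03),(.03,.05),(.05,.075),(.08,.2)):
    m=(reg&(Z>lo)&(Z<hi)).astype(np.uint8)
    n,l,st,_=cv2.connectedComponentsWithStats(m)
    for i in range(1,n):
        if st[i,4]>15:
            k=l==i; print(lo,st[i].tolist(),"x",np.percentile(X[k],[2,50,98]).round(3),"y",np.percentile(Y[k],[2,50,98]).round(3),"z",np.percentile(Z[k],[50,98]).round(3))
```

```text
0.012 [211, 127, 11, 5, 22] x [0.735 0.74  0.746] y [0.112 0.131 0.14 ] z [0.015 0.019]
0.012 [223, 127, 8, 6, 18] x [0.731 0.737 0.746] y [0.086 0.097 0.104] z [0.013 0.016]
0.012 [202, 128, 9, 9, 26] x [0.719 0.734 0.742] y [0.144 0.154 0.165] z [0.014 0.017]
0.012 [231, 137, 20, 20, 311] x [0.66  0.686 0.712] y [0.027 0.053 0.079] z [0.022 0.028]
0.012 [298, 138, 15, 9, 28] x [0.688 0.704 0.709] y [-0.15  -0.136 -0.112] z [0.021 0.029]
0.012 [295, 148, 16, 8, 23] x [0.66  0.665 0.679] y [-0.144 -0.116 -0.102] z [0.021 0.028]
0.012 [344, 154, 5, 37, 43] x [0.56  0.61  0.661] y [-0.256 -0.247 -0.239] z [0.02 0.03]
0.012 [288, 178, 25, 26, 136] x [0.524 0.57  0.59 ] y [-0.146 -0.126 -0.082] z [0.025 0.03 ]
0.012 [342, 192, 32, 20, 52] x [0.498 0.513 0.55 ] y [-0.318 -0.259 -0.234] z [0.021 0.029]
0.012 [136, 221, 12, 12, 55] x [0.442 0.453 0.469] y [0.319 0.335 0.349] z [0.013 0.017]
0.012 [338, 222, 22, 21, 296] x [0.414 0.439 0.465] y [-0.279 -0.251 -0.222] z [0.015 0.02 ]
0.012 [136, 232, 13, 16, 52] x [0.4   0.425 0.439] y [0.317 0.337 0.348] z [0.014 0.017]
0.03 [299, 136, 15, 1
[... 1519 characters left out ...]
27] x [0.497 0.503 0.508] y [-0.321 -0.303 -0.287] z [0.063 0.075]
0.08 [347, 106, 57, 104, 1127] x [0.497 0.579 0.743] y [-0.342 -0.255 -0.234] z [0.144 0.198]
0.08 [128, 111, 115, 16, 801] x [0.735 0.745 0.75 ] y [0.071 0.254 0.347] z [0.1   0.137]
0.08 [264, 147, 13, 14, 136] x [0.632 0.645 0.66 ] y [-0.042 -0.026 -0.012] z [0.11  0.116]
0.08 [128, 173, 8, 21, 112] x [0.544 0.565 0.592] y [0.341 0.345 0.35 ] z [0.109 0.124]
0.08 [178, 183, 16, 16, 205] x [0.528 0.544 0.565] y [0.181 0.199 0.221] z [0.118 0.127]
0.08 [168, 222, 13, 12, 131] x [0.433 0.447 0.461] y [0.215 0.228 0.243] z [0.11  0.115]
0.08 [300, 233, 13, 13, 129] x [0.403 0.416 0.431] y [-0.133 -0.118 -0.105] z [0.11  0.116]
```

View pics/topcrop.png

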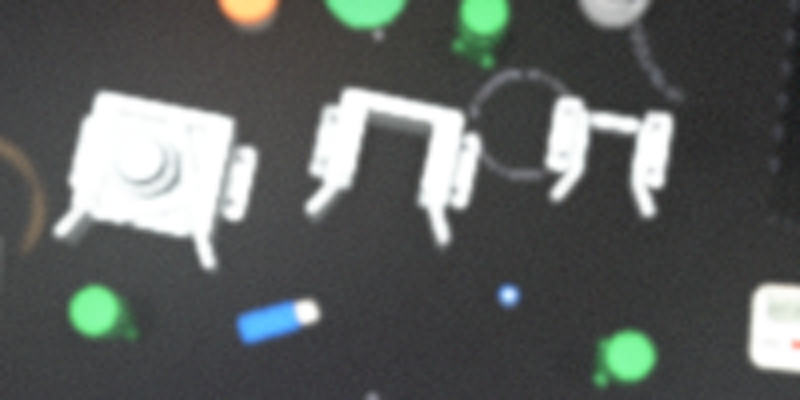

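Run:
```python
from h import *
W=np.load("top.npy"); X,Y,Z=W[...,0],W[...,1],W[...,2]
m=(Y>.24)&(Y<.42)&(X>.45)&(X<.7)&(Z>.1); print("bottles",np.nanmin(Y[m]),X[m].min(),X[m].max(),Z[m].max(), "y at z>.15",Y[m&(Z>.15)].min())
m=(Y<-.2)&(Y>-.4)&(X>.4)&(X<.72)&(Z>.1); print("tower",Y[m].max(),X[m].min(),Z[m].max())
# berth yaw: min area rect of high flat points
for n,(a,b,z0,z1) in dict(large=(.14,.27,.053,.07),medium=(-.03,.1,.06,.075)).items():
    m=(Y>a)&(Y<b)&(X>.49)&(X<.61)&(Z>z0)&(Z<z1); print(n,cv2.minAreaRect((np.c_[X[m],Y[m]]*1000).astype(np.float32)))
# line fit of medium back wall's far edge and USB box
f=W[225:237,208:232]; print("usb",f[::3,::3].round(3)[...,2])
for u,v in((210,232),(228,227),(277,224)): print(u,v,W[v,u].round(3))
```

```text
bottles 0.2400644883037552 0.4503691740712249 0.6785333920574252 0.18511746724697908 y at z>.15 0.3616408369675049
tower -0.2310995486541773 0.4808717364211338 0.39391711034845545
large ((545.6903076171875, 205.43814086914062), (103.57234191894531, 101.55317687988281), 80.13334655761719)
medium ((551.9972534179688, 35.941795349121094), (95.28523254394531, 87.08828735351562), 78.27420806884766)
usb [[-0.    -0.001 -0.001 -0.004 -0.002 -0.004  0.001  0.002]
 [ 0.002 -0.005  0.005  0.006  0.006  0.007  0.008 -0.001]
 [-0.002  0.009  0.004  0.004  0.008  0.006  0.002 -0.003]
 [ 0.     0.007  0.009  0.    -0.001 -0.004  0.001 -0.001]]
210 232 [0.441 0.141 0.006]
228 227 [0.455 0.09  0.009]
277 224 [ 0.461 -0.047  0.033]
```

```bash
python3 -m jog '[0,0,0,0,0,0.03,0, 0,0,0,0,0,0.04,0, 0,0,5,0.01,0.04,0.04,0, 0,0,5,0.015,0.05,0.03,0, 0,0,5,0.02,0.055,0.01,0, 0,0,5,0.02,0.055,0,0, 0,0,5,0.02,0.055,0,0, 0,0,5,0.02,0.055,0,0, 0,0,5,0.02,0.055,0,0, 0,0,5,0.02,0.055,0,0, 0,0,5,0.02,0.055,0,0, 0,0,5,0.02,0.055,0,0, 0,0,5,0.025,0.05,0,0, 0,0,5,0.025,0.05,0,0, 0,0,5,0.025,0.04,0,0]'; python3 -c "
from plant import r
s=r.get_state();print(s['q'],s['ee_pos'])"
```

```text
time: 2.02
ee_pos: [0.4545, 0.1046, 0.3725]
orientation: [-0.0, 0.742, 0.67, -0.0]
force: [-0.1, -1.1, 0.4]
grip_width: 1.001
grip_force: 0.0
[7.78349094e-02 5.01652962e-02 1.54554000e+00 7.48236564e-06
 1.54602551e+00 1.80096743e-01] [0.45450731 0.10456025 0.37252262]
```

```bash
cat >> h.py <<'E'
from scipy.spatial.transform import Rotation as Ro
def wrist(name=None):
    s=r.get_state(); c=r.camera("wrist"); q=s["orientation"]; T=np.eye(4)
    T[:3,:3]=Ro.from_quat([q[1],q[2],q[3],q[0]]).as_matrix(); T[:3,3]=s["ee_pos"]
    T=T@c["tool_from_camera"]; c["T"]=T
    if name: cv2.imwrite(f"pics/{name}.png",cv2.resize(c["frame"][...,::-1],None,fx=1.5,fy=1.5))
    return s,c,cloud(c,T)
E
python3 - <<'E'
from h import *
s,c,W=wrist("w1"); np.savez("w1",W=W); print(s["ee_pos"],s["q"],c["T"].round(3))
E
```

```text
[0.45450731 0.10456025 0.37252262] [7.78349094e-02 5.01652962e-02 1.54554000e+00 7.48236564e-06
 1.54602551e+00 1.80096743e-01] [[ 0.995 -0.1   -0.027  0.462]
 [-0.103 -0.963 -0.25   0.172]
 [-0.001  0.251 -0.968  0.535]
 [ 0.     0.     0.     1.   ]]
```

View pics/w1.png

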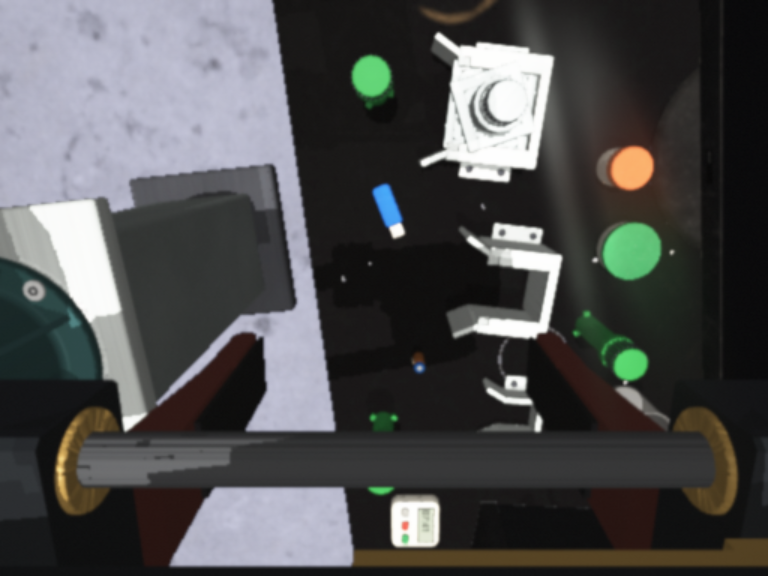

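The wrist view shows the nest in the large berth at (500,100), with the medium flange turned relative to the berth. The medium berth is at (510,280), its mouth to the left, and the small berth is partly hidden at (515,400). Now I'll measure the knob and the berths.

Run:
```python
from h import *
W=np.load("w1.npz")["W"]; V=np.load("top.npy")
def circ(W,cx,cy,rad,z0,z1):
    X,Y,Z=W[...,0],W[...,1],W[...,2]; m=(np.hypot(X-cx,Y-cy)<rad)&(Z>z0)&(Z<z1)
    return cv2.minEnclosingCircle((np.c_[X[m],Y[m]]*1000).astype(np.float32)),np.median(np.c_[X[m],Y[m],Z[m]],0).round(4),m.sum()
for n,A in(("wrist",W),("top",V)):
    print(n,"knob",circ(A,.545,.2,.03,.114,.14)); 
    print(n,"tin decoys",circ(A,.447,.228,.025,.106,.13))
    X,Y,Z=A[...,0],A[...,1],A[...,2]
    for nm,cx,cy,R,z0,z1 in(("large",.545,.205,.09,.053,.064),("lips med",.55,.03,.07,.063,.074),("small",.55,-.115,.06,.02,.034)):
        m=(abs(X-cx)<R)&(abs(Y-cy)<R)&(Z>z0)&(Z<z1); h=np.histogram(Z[m],8); P=np.c_[X[m],Y[m]]
        # rotate to -10 deg and print extents
        for yaw in(-10,):
            a=np.radians(yaw); Q=P@np.array([[np.cos(a),-np.sin(a)],[np.sin(a),np.cos(a)]])
            print(n,nm,np.percentile(Q[:,0],[1,99]).round(4),np.percentile(Q[:,1],[1,99]).round(4),np.median(Z[m]).round(4),m.sum())
# rectified map from wrist, lips/large region, 0.5mm/px for viewing
im=np.zeros((300,760,3),np.uint8); c=cv2.imread("pics/w1.png"); c=cv2.resize(c,(512,384))
X,Y,Z=W[...,0],W[...,1],W[...,2]; k=(X>.46)&(X<.61)&(Y>-.13)&(Y<.25)&(Z>.015)
big=cv2.resize(W.astype(np.float32),None,fx=4,fy=4,interpolation=cv2.INTER_NEAREST); 
u=((.25-Y[k])*2000).astype(int);v=((.61-X[k])*2000).astype(int)
zc=cv2.applyColorMap(np.clip(Z[k]*2000,0,255).astype(np.uint8).reshape(-1,1),cv2.COLORMAP_JET)[:,0]
for a,b,cc in zip(u,v,zc): cv2.circle(im,(int(a),int(b)),1,cc.tolist(),-1)
cv2.imwrite("pics/rect.png",im)
```

```text
wrist knob (((548.3494262695312, 201.61944580078125), 15.9816255569458), array([0.5473, 0.2016, 0.1242]), np.int64(643))
wrist tin decoys (((448.7969970703125, 230.8486328125), 15.713210105895996), array([0.4487, 0.2306, 0.1123]), np.int64(596))
wrist large [0.4524 0.5511] [0.2459 0.3458] 0.0582 1909
wrist lips med [0.4942 0.5804] [0.0889 0.1785] 0.0682 1405
wrist small [0.5388 0.6008] [-0.0301  0.016 ] 0.0268 195
top knob (((548.0612182617188, 201.26141357421875), 15.851042747497559), array([0.5472, 0.2012, 0.1226]), np.int64(108))
top tin decoys (((447.2791748046875, 229.490478515625), 15.378829002380371), array([0.448 , 0.23  , 0.1113]), np.int64(104))
top large [0.453  0.5505] [0.2453 0.3426] 0.0575 451
top lips med [0.4953 0.5808] [0.0887 0.1771] 0.0673 335
top small [0.5403 0.6023] [-0.0526  0.0123] 0.0258 130
```

View pics/rect.png

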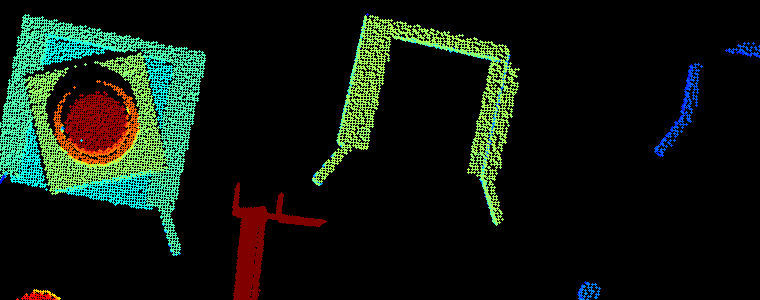

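```bash
python3 -m jog '[0,0,0,0.0156,0.0161,-0.04,0, 0,0,0,0.0156,0.0161,-0.04,0, 0,0,0,0.0156,0.0161,-0.04,0, 0,0,0,0.0156,0.0161,-0.04,0, 0,0,0,0.0156,0.0161,-0.04,60, 0,0,0,0.0156,0.0161,-0.04,80, 0,0,0,0,0,0,80, 0,0,0,0,0,-0.015,90, 0,0,0,0,0,-0.015,100, 0,0,0,0,0,0,100, 0,0,0,0,0,0,100]' 20
python3 - <<'E'
from h import *
from scipy.optimize import minimize
W=np.load("w1.npz")["W"]; V=np.load("top.npy")
# template fit: lips' top plane footprint of a berth (outer half width b, lips slot half s, x from x0 to x1)
def fit(A,c,R,zt,hw,slot,x0,x1):
    X,Y,Z=A[...,0],A[...,1],A[...,2]; m=(np.hypot(X-c[0],Y-c[1])<R)&(abs(Z-zt)<.004); P=np.c_[X[m],Y[m]]
    def cost(p):
        a=p[2]; d=P-p[:2]; u=d[:,0]*np.cos(a)+d[:,1]*np.sin(a); v=-d[:,0]*np.sin(a)+d[:,1]*np.cos(a); av=abs(v)
        inside=(u>x0)&(u<x1)&(av<hw)&((av>slot)|(u>0))
        # outside distance + distance into the slot
        o=np.maximum.reduce([x0-u,u-x1,av-hw,0*u]); s=np.minimum(np.maximum(slot-av,0),np.maximum(-u+.03,0))
        return np.minimum(o+s,.006).mean()
    best=min((minimize(cost,[c[0]+dx,c[1]+dy,np.radians(y)],method="Nelder-Mead",options=dict(xatol=1e-5,fatol=1e-8,maxiter=3000)) for dx in(-.004,.004) for dy in(-.004,.004) for y in(-9,-13)),key=lambda t:t.fun)
    return best.x[:2].round(4),np.degrees(best.x[2]).round(2),best.fun,m.sum()
for n,A,b in(("wrist",W,0),("top",V,-.001)):
    print(n,"medium",fit(A,(.548,.032),.08,.068+b,.041,.0255,-.028,.038))
E
```

```text
time: 3.45
ee_pos: [0.5481, 0.1988, 0.1032]
orientation: [0.0, 0.744, 0.668, 0.0]
force: [0.1, 0.6, 1.0]
grip_width: 0.61
grip_force: 0.0
wrist medium (array([0.5558, 0.0357]), np.float64(-12.94), np.float64(0.0005182017453793413), np.int64(1387))
top medium (array([0.5562, 0.0349]), np.float64(-12.04), np.float64(0.0004673611393551805), np.int64(312))
```

```bash
python3 -m jog '[0,0,0,0,0.0027,-0.0005,120, 0,0,0,0,0,0,255, 0,0,0,0,0,0,255, 0,0,0,0,0,0,255, 0,0,0,0,0,0,255, 0,0,0,0,0,0,255]' 25
```

```text
time: 4.2
ee_pos: [0.5481, 0.2017, 0.1023]
orientation: [0.0, 0.744, 0.668, 0.0]
force: [0.4, 0.3, 2.1]
grip_width: 0.335
grip_force: 25.0
```

```bash
python3 -m jog '[0,0,0,0,0,0.0015,255, 0,0,-10,0,0,0,255, 0,0,-10,0,0,0,255, 0,0,-10,0,0,0,255, 0,0,0,0,0,0,255]'; python3 -m jog '[0,0,0,0,0,0.002,255, 0,0,0,0,0,0.002,255, 0,0,0,0,0,0,255]'
```

```text
time: 4.82
ee_pos: [0.5475, 0.2016, 0.1033]
orientation: [-0.0, 0.891, 0.454, -0.0]
force: [0.5, -0.2, -0.4]
grip_width: 0.335
grip_force: 25.0
time: 5.2
ee_pos: [0.5478, 0.2016, 0.1076]
orientation: [-0.0, 0.891, 0.454, -0.0]
force: [0.4, -0.0, -4.1]
grip_width: 0.337
grip_force: 25.0
```

```bash
python3 -m jog '[0,0,0,0,0,-0.004,255, 0,0,-10,0,0,0,255, 0,0,-10,0,0,0,255, 0,0,0,0,0,0,255, 0,0,0,0,0,0.002,255, 0,0,0,0,0,0.002,255, 0,0,0,0,0,0,255]'
```

```text
time: 6.08
ee_pos: [0.5478, 0.2016, 0.1076]
orientation: [-0.0, 0.956, 0.292, -0.0]
force: [-0.7, -0.2, -2.6]
grip_width: 0.336
grip_force: 25.0
```

```bash
python3 -m jog '[0,0,0,0,0,0.002,255, 0,0,0,0,0,0,255]'
```

```text
time: 6.32
ee_pos: [0.5474, 0.2016, 0.1093]
orientation: [-0.0, 0.957, 0.292, -0.0]
force: [-0.9, -0.6, -6.0]
grip_width: 0.334
grip_force: 25.0
```

```bash
python3 -m jog '[0,0,0,0,0,-0.0055,255, 0,0,-10,0,0,0,255, 0,0,-10,0,0,0,255, 0,0,0,0,0,0,255, 0,0,0,0,0,0.003,255, 0,0,0,0,0,0.0025,255, 0,0,0,0,0,0,255]'
```

```text
time: 7.2
ee_pos: [0.5482, 0.2018, 0.11]
orientation: [-0.0, 0.993, 0.121, 0.0]
force: [-0.5, 0.1, -1.7]
grip_width: 0.334
grip_force: 25.0
```

```bash
python3 -m jog '[0,0,0,0,0,0.003,255, 0,0,0,0,0,0,255]'
```

```text
time: 7.45
ee_pos: [0.5481, 0.2017, 0.1129]
orientation: [-0.0, 0.993, 0.121, 0.0]
force: [0.8, 0.3, -1.3]
grip_width: 0.335
grip_force: 25.0
```

```bash
python3 -m jog '[0,0,0,0,0,0.005,255, 0,0,0,0,0,0.01,255, 0,0,0,0,0,0.02,255, 0,0,0,0,0,0.03,255, 0,0,0,0,0,0.035,255, 0,0,0,0,0,0.01,255, 0,0,0,0,0,0,255]'
python3 - <<'E'
from h import *
s,c,W=wrist(); np.save("w2",W)
c2=r.camera("top"); V=cloud(c2)
X,Y,Z=W[...,0],W[...,1],W[...,2]
P=[]
for A,col in((W,(0,255,0)),(V,(0,0,255)),(np.load("w1.npz")["W"],(255,255,255)),(np.load("top.npy"),(255,255,0))):
    P.append((A,col))
im=np.zeros((440,660,3),np.uint8)
for (A,col),sz in zip(P,(2,2,1,1)):
    X,Y,Z=A[...,0],A[...,1],A[...,2]; k=(abs(X-.56)<.055)&(abs(Y+.115)<.08)&(Z>.02)&(Z<.034)
    print(k.sum())
    for x,y in zip(X[k],Y[k]): cv2.circle(im,(int((-.035-y)*4000),int((.615-x)*4000)),sz,col,-1)
cv2.imwrite("pics/small.png",im)
# medium flange yaw now
X,Y,Z=W[...,0],W[...,1],W[...,2]; m=(abs(X-.548)<.05)&(abs(Y-.2015)<.05)&(Z>.061)&(Z<.072); print("med flange",m.sum(),cv2.minAreaRect((np.c_[X[m],Y[m]]*1000).astype(np.float32)) if m.sum()>20 else 0)
E
```

```text
time: 8.32
ee_pos: [0.5482, 0.2017, 0.2231]
orientation: [-0.0, 0.993, 0.121, 0.001]
force: [0.7, 0.3, -0.9]
grip_width: 0.336
grip_force: 25.0
78
128
195
130
med flange 1852 ((550.11083984375, 197.33584594726562), (60.35560989379883, 68.78041076660156), 11.937193870544434)
```

View pics/small.png

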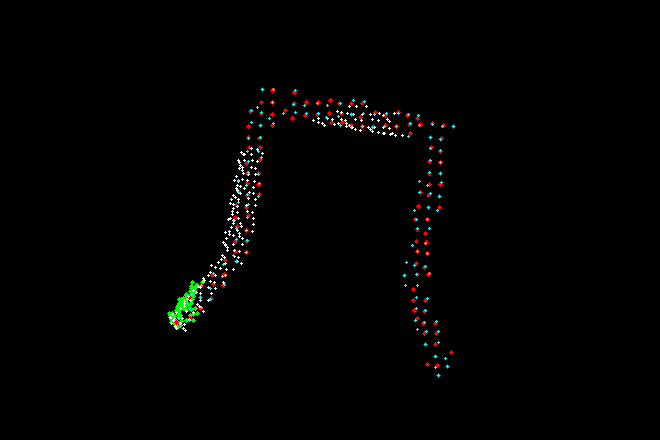

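The rectified view shows the small berth's inner back edge at about (349,129) and its inner sides at u≈254 and 415, v=200. That gives a home of about (0.5655, -0.119) and a yaw of about -11.5°. I'll carry the capsule there, turning the gripper body away from the tower.

```bash
python3 -m jog '[0,0,9,0.002,-0.04,0,255, 0,0,9,0.002,-0.04,0,255, 0,0,9,0.002,-0.04,0,255, 0,0,9,0.002,-0.04,0,255, 0,0,9,0.002,-0.04,0,255, 0,0,9,0.002,-0.04,0,255, 0,0,9,0.002,-0.04,0,255, 0,0,9,0.002,-0.04,0,255, 0,0,0,0,0,0,255]'
python3 - <<'E'
from h import *
s,c,W=wrist("w3"); print(s["ee_pos"],s["q"])
E
```

```text
time: 9.55
ee_pos: [0.5632, -0.1207, 0.2209]
orientation: [-0.001, 0.733, 0.68, -0.001]
force: [-0.1, 0.6, -1.3]
grip_width: 0.334
grip_force: 25.0
[ 0.56324508 -0.12074253  0.2209117 ] [-3.30562487e-01  3.27428115e-01  1.56331256e+00 -8.00995889e-04
  1.25321693e+00 -2.56292321e-01]
```

View pics/w3.png

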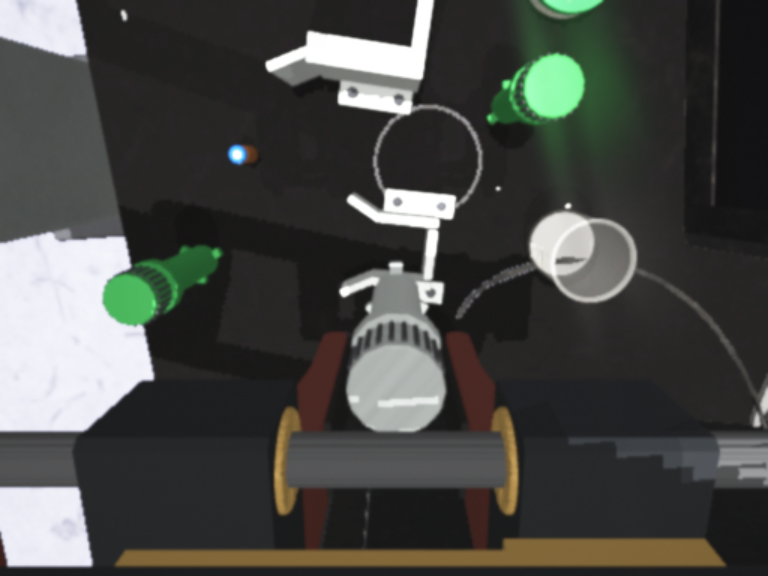

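The capsule is held upright at (395,370) above the small berth, and both berth walls show beside its foot at (395,220) and (390,285). Lowering.

```bash
python3 -m jog '[0,0,0,0.0013,0.0019,-0.03,255, 0,0,0,0,0,-0.04,255, 0,0,0,0,0,-0.02,255, 0,0,0,0,0,0,255]'; python3 -m jog '[0,0,0,0,0,-0.02,255, 0,0,0,0,0,-0.015,255, 0,0,0,0,0,-0.003,255, 0,0,0,0,0,0,255]'
```

```text
time: 10.1
ee_pos: [0.5631, -0.1145, 0.1303]
orientation: [-0.003, 0.732, 0.681, -0.001]
force: [-0.2, 0.5, -0.6]
grip_width: 0.333
grip_force: 25.0
time: 10.6
ee_pos: [0.5653, -0.1163, 0.0948]
orientation: [-0.0, 0.732, 0.681, -0.0]
force: [-0.1, 0.8, -1.6]
grip_width: 0.332
grip_force: 25.0
```

```bash
python3 -m jog '[0,0,0,0,-0.0015,-0.002,255, 0,0,0,0,0,-0.0015,255, 0,0,0,0,0,0,255, 0,0,0,0,0,0,255]'
```

```text
time: 11.1
ee_pos: [0.5652, -0.118, 0.0912]
orientation: [0.0, 0.732, 0.681, 0.0]
force: [-0.0, 0.2, -1.3]
grip_width: 0.333
grip_force: 25.0
```

```bash
python3 -m jog '[0,0,0,0,0,-0.001,255, 0,0,0,0,0,-0.001,255, 0,0,0,0,0,0,255, 0,0,0,0,0,0,255]'
```

```text
time: 11.6
ee_pos: [0.5656, -0.1181, 0.0903]
orientation: [0.0, 0.732, 0.681, 0.0]
force: [-1.1, 0.5, 8.5]
grip_width: 0.337
grip_force: 25.0
```

```bash
python3 -m jog '[0,0,0,0,0,0.0005,200, 0,0,0,0,0,0,120, 0,0,0,0,0,0,60, 0,0,0,0,0,0,60, 0,0,0,0,0,0,60, 0,0,0,0,0,0.03,60, 0,0,0,0,0,0.05,60, 0,0,0,0,0.04,0.05,60, 0,0,0,0,0.05,0.0,60, 0,0,0,0,0,0,60]'
python3 - <<'E'
from h import *
s,c,W=wrist("w4"); np.save("w4",W)
V=cloud(r.camera("top"))
for A in(W,V):
    X,Y,Z=A[...,0],A[...,1],A[...,2]
    m=(np.hypot(X-.565,Y+.118)<.03)&(Z>.105)&(Z<.13); print(m.sum(),cv2.minEnclosingCircle((np.c_[X[m],Y[m]]*1000).astype(np.float32)) if m.sum() else 0, np.median(Z[m]))
    m=(np.hypot(X-.548,Y-.2015)<.026)&(Z>.094)&(Z<.105); print("rim",m.sum(),cv2.minEnclosingCircle((np.c_[X[m],Y[m]]*1000).astype(np.float32)) if m.sum() else 0, np.median(Z[m]))
# yaw of the medium flange from w2 (looked down with capsule pulled): plane z .064-.069
W=np.load("w2.npy")
for A in (W,V):
    X,Y,Z=A[...,0],A[...,1],A[...,2]
    m=(np.hypot(X-.548,Y-.2015)<.043)&(Z>.0635)&(Z<.0695); P=(np.c_[X[m],Y[m]]*1000).astype(np.float32); print(m.sum(),cv2.minAreaRect(P),np.median(Z[m]))
E
```

```text
time: 12.85
ee_pos: [0.5651, -0.0261, 0.2192]
orientation: [0.0, 0.731, 0.683, 0.001]
force: [0.2, 0.3, -0.2]
grip_width: 0.768
grip_force: 0.0
400 ((565.887451171875, -114.38863372802734), 15.038589477539062) 0.11187099798461494
rim 0 0 nan
32 ((567.2951049804688, -110.6661605834961), 13.861863136291504) 0.11082428990508786
rim 64 ((547.783203125, 200.4377899169922), 21.17096519470215) 0.09794342947700785
1811 ((549.2914428710938, 201.7218475341797), (60.168792724609375, 60.09638214111328), 11.37088680267334) 0.06646308953009611
172 ((547.1705322265625, 204.8952178955078), (60.05324172973633, 67.29180145263672), 11.735898971557617) 0.06574778658425562
  return _methods._mean(a, axis=axis, dtype=dtype,
  ret = ret.dtype.type(ret / rcount)
```

View pics/w4.png

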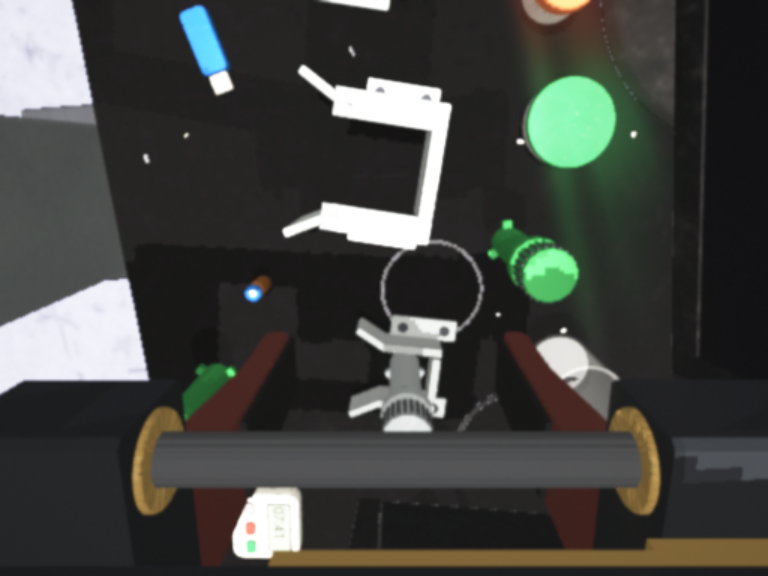

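The capsule stands in the small berth at (408,380). Next is the medium cup.

```bash
python3 -m jog '[0,0,5,-0.003,0.038,0,60, 0,0,5,-0.003,0.038,0,60, 0,0,5,-0.003,0.038,0,60, 0,0,5,-0.003,0.038,-0.01,60, 0,0,5,-0.003,0.038,-0.02,60, 0,0,5,-0.002,0.0377,-0.03,60, 0,0,0,0,0,0,60, 0,0,0,0,0,-0.01,60, 0,0,0,0,0,0,60]'
python3 - <<'E'
import re
from h import *
W=np.load("w4.npy")
from scipy.optimize import minimize
# medium berth: side faces & back by line fits on plane z~.068
X,Y,Z=W[...,0],W[...,1],W[...,2]
best=None
m=(abs(X-.552)<.07)&(abs(Y-.034)<.07)&(abs(Z-.068)<.004); P=np.c_[X[m],Y[m]]; print(m.sum(),np.median(Z[m]))
for yaw in np.arange(-16,-7,.5):
    a=np.radians(yaw); u=P[:,0]*np.cos(a)+P[:,1]*np.sin(a); v=-P[:,0]*np.sin(a)+P[:,1]*np.cos(a)
    # sharpness: entropy of v histogram at 1mm
    h=np.histogram(v,np.arange(v.min(),v.max(),.001))[0]; g=np.histogram(u,np.arange(u.min(),u.max(),.001))[0]
    sc=(np.diff(h)**2).sum()+(np.diff(g)**2).sum()
    if best is None or sc>best[0]: best=(sc,yaw,u,v,h,g)
sc,yaw,u,v,h,g=best; print(yaw,sc); print("v0",v.min(),h.tolist()); print("u0",u.min(),g.tolist())
E
```

```text
time: 14.08
ee_pos: [0.5484, 0.1972, 0.1481]
orientation: [-0.0, 0.532, 0.847, -0.0]
force: [0.6, 0.5, 0.1]
grip_width: 0.764
grip_force: 0.0
3608 0.06838633036089181
-13.0 26297
v0 0.11128996887964293 [5, 11, 8, 12, 12, 14, 15, 60, 89, 92, 94, 83, 88, 87, 79, 82, 79, 83, 81, 86, 83, 74, 93, 16, 10, 10, 11, 10, 10, 10, 11, 10, 10, 10, 9, 12, 9, 12, 10, 10, 10, 10, 10, 11, 10, 12, 11, 10, 10, 10, 10, 11, 11, 11, 11, 11, 10, 11, 11, 12, 11, 10, 11, 11, 12, 11, 11, 11, 10, 12, 12, 12, 10, 40, 99, 94, 94, 93, 91, 95, 97, 90, 100, 102, 105, 111, 105, 112, 109, 45, 15, 14, 18, 14, 10, 6]
u0 0.4849837868896009 [5, 13, 14, 16, 17, 13, 16, 16, 15, 17, 14, 16, 17, 15, 15, 14, 19, 12, 17, 14, 15, 19, 43, 39, 46, 46, 39, 41, 47, 43, 42, 38, 37, 43, 40, 46, 38, 46, 41, 43, 41, 42, 41, 43, 41, 42, 41, 41, 42, 43, 44, 39, 39, 42, 43, 40, 44, 41, 42, 40, 42, 41, 43, 40, 41, 39, 42, 42, 44, 41, 41, 41, 41, 41, 39, 43, 41, 38, 41, 43, 114, 111, 103, 106, 107, 106, 112, 97]
```

```bash
python3 -m jog '[0,0,0,0,0.0044,-0.01,60, 0,0,0,0,0,-0.025,60, 0,0,0,0,0,-0.02,60, 0,0,0,0,0,-0.01,60, 0,0,0,0,0,0,60, 0,0,0,0,0,0,60]'
```

```text
time: 14.82
ee_pos: [0.5489, 0.2033, 0.0841]
orientation: [0.0, 0.531, 0.848, 0.0]
force: [0.2, 0.6, 0.3]
grip_width: 0.764
grip_force: 0.0
```

```bash
python3 -m jog '[0,0,0,-0.0005,-0.0015,-0.006,100, 0,0,0,0,0,0,110, 0,0,0,0,0,0,255, 0,0,0,0,0,0,255, 0,0,0,0,0,0,255, 0,0,0,0,0,0,255]' 30
```

```text
time: 15.58
ee_pos: [0.5479, 0.2018, 0.0776]
orientation: [0.0, 0.531, 0.848, 0.0]
force: [0.8, -0.0, 0.3]
grip_width: 0.489
grip_force: 30.0
```

```bash
python3 -m jog '[0,0,0,0,0,0.002,255, 0,0,-10,0,0,0,255, 0,0,-10,0,0,0,255, 0,0,-10,0,0,0,255, 0,0,0,0,0,0,255, 0,0,0,0,0,0.002,255, 0,0,0,0,0,0.002,255, 0,0,0,0,0,0,255]'
```

```text
time: 16.58
ee_pos: [0.5476, 0.2017, 0.0836]
orientation: [-0.0, 0.732, 0.682, -0.0]
force: [0.6, 0.6, -2.7]
grip_width: 0.484
grip_force: 30.0
```

```bash
python3 -m jog '[0,0,0,0,0,0.001,255, 0,0,0,0,0,0.001,255, 0,0,0,0,0,0,255]'
```

```text
time: 16.95
ee_pos: [0.5476, 0.2016, 0.0855]
orientation: [-0.0, 0.732, 0.681, -0.0]
force: [1.4, -0.1, -1.8]
grip_width: 0.485
grip_force: 30.0
```

```bash
python3 -m jog '[0,0,0,0,0,0.0015,255, 0,0,0,0,0,0.001,255, 0,0,0,0,0,0,255]'
```

```text
time: 17.32
ee_pos: [0.5477, 0.2017, 0.088]
orientation: [-0.0, 0.732, 0.681, -0.0]
force: [1.0, -0.3, -2.3]
grip_width: 0.487
grip_force: 30.0
```

```bash
python3 -m jog '[0,0,0,0,0,0.004,255, 0,0,0,0,0,0.01,255, 0,0,0,0,0,0.02,255, 0,0,0,0,0,0.026,255, 0,0,0,0,0,0.01,255, 0,0,0,0,0,0,255]'
python3 - <<'E'
from h import *
s,c,W=wrist("w5"); e=s["ee_pos"]; X,Y,Z=W[...,0],W[...,1],W[...,2]
zf=e[2]-.012; print(e,zf)
m=(np.hypot(X-e[0],Y-e[1])<.05)&(abs(Z-zf)<.004); P=(np.c_[X[m],Y[m]]*1000).astype(np.float32); print(m.sum(),cv2.minAreaRect(P))
np.save("w5",W)
E
```

```text
time: 18.08
ee_pos: [0.5482, 0.2018, 0.1588]
orientation: [0.0, 0.732, 0.681, 0.001]
force: [-0.0, -0.7, -2.2]
grip_width: 0.484
grip_force: 30.0
[0.54824555 0.20184558 0.1587956 ] 0.14679560197056338
4172 ((548.8348999023438, 201.70619201660156), (59.68882369995117, 59.9407958984375), 71.70429229736328)
```

View pics/w5.png

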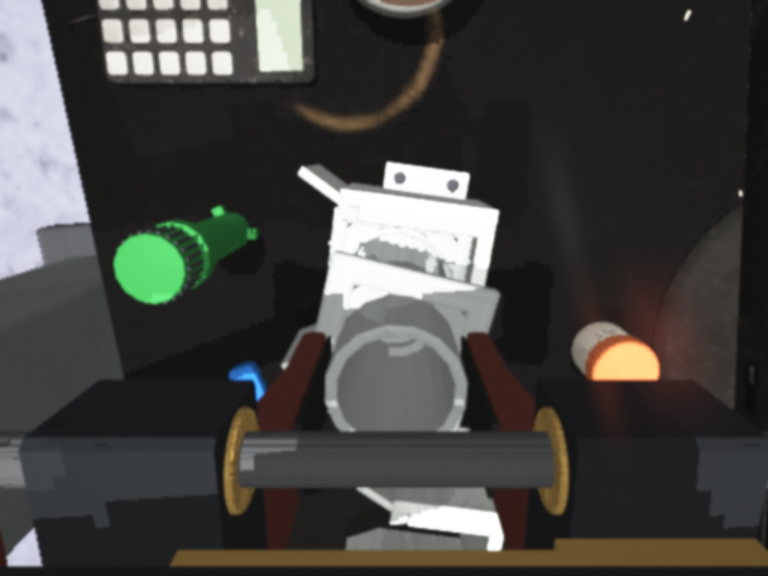

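Cup is free, upright in the grip at (400,380), with its flange at -18.3° and the large cup still in its berth. I'll turn it +5.3° to match the berth's -13° and carry it to the front of the medium berth.

```bash
python3 -m jog '[0,0,1.5,-0.0172,-0.037,0,255, 0,0,1.5,-0.0172,-0.037,0,255, 0,0,1.5,-0.0173,-0.0373,0,255, 0,0,0.8,-0.0173,-0.0374,-0.005,255, 0,0,0,0,0,-0.02,255, 0,0,0,0,0,-0.03,255, 0,0,0,0,0,0,255, 0,0,0,0,0,0,255]'
python3 - <<'E'
from h import *
s,c,W=wrist(); e=s["ee_pos"]; X,Y,Z=W[...,0],W[...,1],W[...,2]
zf=e[2]-.012
m=(np.hypot(X-e[0],Y-e[1])<.05)&(abs(Z-zf)<.004); P=(np.c_[X[m],Y[m]]*1000).astype(np.float32); print(m.sum(),cv2.minAreaRect(P),np.median(Z[m])-e[2])
a=np.radians(-13); d=np.array([.5572,.0351]); R=np.array([[np.cos(a),np.sin(a)],[-np.sin(a),np.cos(a)]])
print("berth frame mm",R@(e[:2]-d)*1000)
E
```

```text
time: 19.12
ee_pos: [0.4787, 0.0531, 0.103]
orientation: [-0.0, 0.7, 0.715, -0.0]
force: [1.1, -0.5, -2.3]
grip_width: 0.487
grip_force: 30.0
4180 ((479.4166259765625, 52.95777893066406), (59.82377624511719, 60.236576080322266), 77.11896514892578) -0.011037785668683506
berth frame mm [-80.55107765  -0.12509928]
```

```bash
python3 -m jog '[0,0,0,0,0,-0.02,255, 0,0,0,0,0,-0.009,255, 0,0,0,0,0,-0.0015,255, 0,0,0,0,0,0,255]'; python3 -m jog '[0,0,0,0.0146,-0.0034,0,255, 0,0,0,0.0146,-0.0034,0,255, 0,0,0,0.01,-0.0022,0,255, 0,0,0,0.005,-0.0012,0,255, 0,0,0,0,0,0,255]'
```

```text
time: 19.68
ee_pos: [0.479, 0.0531, 0.0728]
orientation: [0.0, 0.7, 0.714, 0.0]
force: [0.0, 0.5, -2.4]
grip_width: 0.487
grip_force: 30.0
time: 20.3
ee_pos: [0.5232, 0.0427, 0.0723]
orientation: [-0.0, 0.7, 0.714, -0.0]
force: [-0.5, 1.0, -2.3]
grip_width: 0.492
grip_force: 30.0
```

```bash
python3 -m jog '[0,0,0,0.008,-0.0018,0,255, 0,0,0,0.008,-0.0018,0,255, 0,0,0,0.008,-0.0018,0,255, 0,0,0,0.005,-0.0012,0,255, 0,0,0,0.002,-0.0005,0,255, 0,0,0,0,0,0,255]'
```

```text
time: 21.05
ee_pos: [0.5538, 0.0357, 0.0724]
orientation: [-0.0, 0.7, 0.714, -0.0]
force: [-0.7, -0.4, -2.4]
grip_width: 0.49
grip_force: 30.0
```

```bash
python3 -m jog '[0,0,0,0.002,-0.0004,0,255, 0,0,0,0.0015,-0.0004,0,255, 0,0,0,0,0,0,255]'; python3 -m jog '[0,0,0,0.001,-0.0002,0,255, 0,0,0,0,0,0,255]'
```

```text
time: 21.42
ee_pos: [0.5567, 0.035, 0.0723]
orientation: [-0.001, 0.7, 0.714, -0.0]
force: [-2.6, 0.2, -1.6]
grip_width: 0.485
grip_force: 30.0
time: 21.68
ee_pos: [0.5569, 0.0349, 0.0721]
orientation: [-0.001, 0.7, 0.715, -0.001]
force: [-5.0, -0.5, -0.9]
grip_width: 0.49
grip_force: 30.0
```

```bash
python3 -m jog '[0,0,0,0.0005,-0.0001,-0.001,255, 0,0,0,0,0,-0.0007,255, 0,0,0,0,0,0,255, 0,0,0,0,0,0,255]'
```

```text
time: 22.18
ee_pos: [0.557, 0.035, 0.0715]
orientation: [-0.001, 0.7, 0.715, -0.001]
force: [-9.1, 2.1, 11.0]
grip_width: 0.489
grip_force: 30.0
```

```bash
python3 -m jog '[0,0,0,-0.0003,0,0.0005,255, 0,0,0,0,0,0,110, 0,0,0,0,0,0,70, 0,0,0,0,0,0,70, 0,0,0,0,0,0,60, 0,0,0,0,0,0.03,60, 0,0,0,0,0,0.05,60, 0,0,0,-0.02,0.03,0.05,60, 0,0,0,-0.03,0.03,0.05,60, 0,0,0,-0.03,0.03,0.05,60, 0,0,0,0,0,0,60]'
python3 - <<'E'
from h import *
s,c,W=wrist("w6"); 
X,Y,Z=W[...,0],W[...,1],W[...,2]
m=(np.hypot(X-.557,Y-.035)<.026)&(Z>.085)&(Z<.1); print("rim",m.sum(),cv2.minEnclosingCircle((np.c_[X[m],Y[m]]*1000).astype(np.float32)),np.median(Z[m]))
m=(np.hypot(X-.557,Y-.035)<.043)&(abs(Z-.06)<.003); print("flange",m.sum(),cv2.minAreaRect((np.c_[X[m],Y[m]]*1000).astype(np.float32)) if m.sum()>5 else 0)
a=np.radians(-13); R=np.array([[np.cos(a),np.sin(a)],[-np.sin(a),np.cos(a)]])
m=(abs(X-.552)<.07)&(abs(Y-.034)<.07)&(abs(Z-.068)<.003); Q=(np.c_[X[m],Y[m]]-[.5572,.0351])@R.T*1000; print("berth ext",np.percentile(Q,[.5,99.5],axis=0))
X,Y,Z=(lambda V:(V[...,0],V[...,1],V[...,2]))(cloud(r.camera("top")))
m=(np.hypot(X-.565,Y+.118)<.03)&(Z>.105)&(Z<.13); print("knob",cv2.minEnclosingCircle((np.c_[X[m],Y[m]]*1000).astype(np.float32)))
E
```

```text
time: 23.55
ee_pos: [0.4821, 0.1236, 0.3006]
orientation: [0.002, 0.699, 0.715, 0.003]
force: [0.6, -0.9, -0.3]
grip_width: 0.764
grip_force: 0.0
rim 306 ((556.0504150390625, 35.31895065307617), 21.466964721679688) 0.09264785063843095
flange 622 ((553.62744140625, 42.55862045288086), (69.5285415649414, 51.01801300048828), 77.73375701904297)
berth ext [[-49.27413707 -46.2027634 ]
 [ 37.03394394  46.36934515]]
knob ((565.3790893554688, -117.63856506347656), 15.57082748413086)
```

View pics/w6.png

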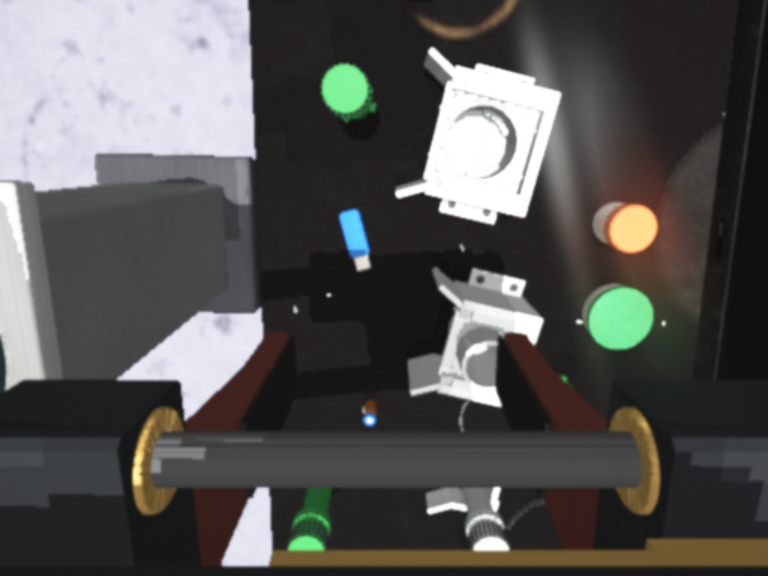

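The large cup sits in its berth at (480,145), the medium cup under its lips at (480,355) and the capsule in the small berth at (487,520). One last check that the large cup is still home.

Run:
```python
from h import *
s,c,W=wrist(); X,Y,Z=W[...,0],W[...,1],W[...,2]
for yaw in(-11,-13):
    a=np.radians(yaw); R=np.array([[np.cos(a),np.sin(a)],[-np.sin(a),np.cos(a)]])
    Q=np.stack([X-.548,Y-.2015],-1)@R.T*1000; n=(abs(Q[...,0])<60)&(abs(Q[...,1])<48)
    f=n&(abs(Z-.05)<.0025)&(abs(Q[...,1])<30); l=n&(abs(Z-.058)<.002)&(abs(Q[...,1])<30)
    print(yaw,"flange u",np.percentile(Q[f][:,0],[1,99]).round(1),f.sum(),"z",np.median(Z[f]),"back wall u",np.percentile(Q[l][:,0],[1,99]).round(1),l.sum())
```

```text
-11 flange u [-36.8  38.6] 1757 z 0.050136677597837076 back wall u [37.9 46.3] 402
-13 flange u [-36.8  38.7] 1765 z 0.05014129068891754 back wall u [38.  46.2] 402
```

```bash
python3 -c "
from plant import r
print(r.sign_off())"
```

```text
the job is handed in; nothing more can be done
None
```

I worked the three holders apart and handed the job in at about 24 s: the large cup is still home, the medium cup is against its back stop under the lips, and the small capsule is standing in its berth; the bystanders were left alone and no verdict was shown.

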